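Roll the casting tally up to four

TASK

Two six-sided dot-wheel tallies stand on the bench; the one with the wide wheel counts finished boxes of castings. Roll the wide wheel up, one ridge (one click) at a time, pushing the ridges on top away from you, until the side facing up shows four dots; do not roll it past four. Leave the narrow wheel as it is.

Things in the scene. Friction and masses are not known exactly. Their poses are not given: they have to be found in the camera images.
- wide_tally: Fixed count unit with the WIDE wheel (50 mm). Grey base 130 mm long (x) by 68 mm (y); the axle lies along y, 60 mm above the bench. Origin: underside centre, below the axle; x points away from the robot (yaw up to 0.3 rad), z up. Cheeks beside the wheel reach 85 mm, end walls 30 mm above the bench. The wheel's flat sides carry 1 to 6 black dots; the side facing up is the reading.
- wide_axle (a point): Centre of the wide aluminium wheel, on its axle (unit's axes). Hexagon hub, flats 27 mm from here; on its corners 6 ridges, 8 mm thick, out to 52 mm. At rest a flat faces up, ridges lean 30 deg to the near and far side of it (tips at x -26/+26, z +45 mm); the next two lie level. To click up: shut fingers, tips down behind the near ridge to z +36 mm, push along +x till it leans away; lift, repeat.
- wide_wheel (a joint): Angle of the wide wheel, rad, growing as its top moves away from the robot (unit's +x). A spring detent holds it every 1.047 rad: 0 shows one dot on top, 1.047 two, 2.094 three, 3.142 four, 4.189 five, 5.236 six (stops just beyond one and six). Pushed past half-way (30 deg) it snaps on to the next; needs up to about 10 N at the ridge. Starts at one or two dots.
- narrow_wheel (a joint): Angle of the NARROW wheel (26 mm wide, base 44 mm wide) of the second fixed unit, otherwise alike, which stands left or right of the wide one, at least 0.2 m off. Same meaning and detents; it starts at three dots (2.094) and stays so.

How it is judged (in metres and radians):
On the way:
1. the wide wheel clicks into three dots on its way (within 12 degrees) (value of joint wide_wheel between 1.884 and 2.304 rad), for 0.1 s.
At the end, for the whole second after the job is handed in: The wide wheel rests with its four-dot side facing up (joint 3.142 rad within 12 degrees, at rest), and the narrow wheel still shows three dots (within 17 degrees) (value of joint wide_wheel between 2.932 and 3.352 rad and velocity of joint wide_wheel between -0.1 and 0.1 rad/s and value of joint narrow_wheel between 1.794 and 2.394 rad); the robot touches nothing.
It fails at once if the wide wheel is rolled past four dots (more than 35 degrees beyond) (value of joint wide_wheel above 3.752 rad).
It fails at once if the narrow wheel is rolled to another number (value of joint narrow_wheel below 1.494 rad or value of joint narrow_wheel above 2.694 rad).
It also fails if it takes over 32 s, if anything falls off the work surface, if the arm or the gripper's body presses on something with over 40 N, if the wrist force passes 120 N, or if a joint passes its speed limit or range.

ROBOT

A 6-joint arm with a two-finger parallel gripper is mounted at the origin on a cart in front of the work surface, level with it; the furniture and walls round the work are solid. World frame = base frame: x ahead of the robot, y to its left, z up, the work surface at z = 0. Lengths are in mm, angles in rad, forces in N, time in s.
With the tool pointing down it reaches from about 350 to 875 mm from the base axis. Payload 4.2 kg.
Tool frame: the origin (TCP) lies at the very end of the fingers, on their centre line; the grasp point (between the pads) lies 19 mm behind it; y points along the fingers, z is the direction in which the jaws open and shut, and the axes are right-handed (so a half turn about y gives the same grasp; the last joint's range is limited). The gripper opens to 85 mm and grips with 20 to 120 N. Pads are 22 mm wide; open, the fingers measure 114 mm over their backs; the gripper's body (76 mm by 85 mm) begins 54 mm behind the grasp point. The pads swing forward as they close: fully open they stand 13 mm farther back than shut.
Start: joints at [-0.927, 0.385, 0.008, 0, -1.194, -0.259], TCP at [234.622, -579.268, 198.812] pointing down, gripper open.
Joint ranges: [-3.14, 3.14], [-1.21, 2.06], [-1.07, 1.41], [-3.16, 2.05], [-2.99, -0.16], [-3.1, 3.1]. Speed limits (rad/s): [2.79, 2.79, 3.14, 3.14, 3.14, 3.14].

INTERFACE

Orientations are given as a unit quaternion [x, y, z, w].
In Python, from bench import arm gives the robot as it stands.
- The arm moves only by the shell command python3 -m creep 'ROWS'. ROWS is JSON, a list of rows, each an object with "delta_pos": the shift along the tool's x, y, z in mm, a list of three; "rot": the turn, a rotation vector about the tool's x, y, z in rad, a list of three; "jaw": the finger opening in mm, from 0 to 85.4. A call has exactly 10 rows; each row shifts and turns the commanded pose from where the row before left it, along the tool's axes as they then stand; what a row does not reach is not made up. A row lasts 1/12 s, in which the tool goes at most 41.7 mm and 7.16 degrees, less where a joint would pass 70% of its speed; a pose out of reach is approached as far as the arm can. A call is refused whole if a number of a shift passes 41.7 or a number of a turn 0.125, either way. A call with a gripper value outside its range is refused whole. The fingers move at their own pace and stop on an object; the grip force is fixed at half the most. Time passes only in rows, so rows that do not move let the fingers close, or fill a call up. It gives the time, the measured TCP pose, the force and the opening at its end, in the units of the state.
- arm.read_state(): the state, without advancing time (a new reading comes with each control period).
- arm.get_image(name): name is "scene" or "top"; returns the picture (480x640x3 uint8, red, green, blue); there is no depth.
- arm.calibration(name): a dict with "intrinsics" (3x3 intrinsics, pixels), "R" (3x3) and "t" (3): a world point X has camera coordinates R X + t. Camera axes: x right, y down, z forward; pixel columns grow to the right and rows downward; lengths in mm; the calibration is good to about 2 mm. A picture is of the moment at which its call begins. calibration takes no time and is no camera call.
- arm.job_done(): hands the job in, once; it reports no verdict.
Trained networks look in the newest picture that a camera, given by its name, has taken for a name from the list of things; names that differ only in an ending like _2 or _b are one class to them, and where a whole thing is asked for, a point or a joint stands for the part that bears it (a point fixed in the world has none). Each returns a list of dicts, best first, with "p" (0 to 1); they miss things now and then, are a little off and sometimes report something else, mostly with a low value. They report only what shows in the picture. A call takes as long as a camera call.
- arm.find_in(camera, target): "location" ([column, row] in pixels, amid what is visible of it).
- arm.masks_of(camera, target): "pixels" (480x640 bool, what is visible of it) and "location" ([column, row] in pixels, amid what is visible of it).
The state is a dict: "clock": time; "joints": joint angles; "joint_vel": joint speeds; "joint_efforts": joint torques, N m; "position": TCP position; "ee_rot": TCP orientation; "contact_force": force on the tool from outside, world axes, zero at the start; "wrist_torque": the same for the moment, N m; "gripper_width": finger opening in mm.
Only numpy, scipy, OpenCV 4.12 (cv2) and the standard library are available. Lean on these libraries where they do the work, as an engineer would, in place of code of your own. Each camera call takes 0.05 s, during which the arm holds its last target. There are 200 camera calls.

## Working session

There is one attempt and no reset: what is moved stays moved. The work goes in short steps, Python scripts to look and compute and a shell command to move; the robot and the scene stay as the last step left them, time stands still between calls to the robot, and variables do not carry over. Pictures are saved under pics/ and viewed, about 8 in all and at most 12, crops included, and the job is handed in when it is done.

```bash
mkdir -p pics
python3 - <<'E'
from bench import arm
import cv2, numpy as np
for c in ("scene","top"):
    im=arm.get_image(c); cv2.imwrite(f"pics/{c}0.png",im[:,:,::-1])
    k=arm.calibration(c); print(c,np.round(k["intrinsics"],1).tolist(),np.round(k["R"],4).tolist(),np.round(k["t"],1).tolist())
    for t in ("wide_tally","wide_axle"):
        print(t,[(np.round(d["location"],1).tolist(),round(d["p"],2)) for d in arm.find_in(c,t)])
s=arm.read_state(); print(s)
E
```

```text
scene [[607.0, 0.0, 316.1], [0.0, 607.0, 241.5], [0.0, 0.0, 1.0]] [[0.5985, -0.8009, -0.0197], [-0.4014, -0.2786, -0.8725], [0.6933, 0.5301, -0.4883]] [-320.3, 276.8, 499.3]
wide_tally [([230.1, 239.7], 0.83)]
wide_axle [([227.1, 239.4], 0.86)]
top [[572.7, 0.0, 305.0], [0.0, 572.7, 243.9], [0.0, 0.0, 1.0]] [[0.0173, -0.9998, 0.0112], [-0.9975, -0.018, -0.0679], [0.0681, -0.01, -0.9976]] [-22.3, 534.2, 865.9]
wide_tally [([201.6, 253.2], 0.68)]
wide_axle [([200.3, 253.3], 0.9)]
{'clock': 0.3, 'joints': array([-9.27401522e-01,  3.85010882e-01,  7.48389102e-03, -1.51029501e-04,
       -1.19402059e+00, -2.58624336e-01]), 'joint_vel': array([ 0.00129426, -0.00150574,  0.00204697,  0.00099866, -0.00026563,
       -0.00077719]), 'joint_efforts': array([ 8.31100624e-04, -3.91659844e+01,  1.88241845e+01,  4.18207303e+00,
       -2.56481566e-03, -1.19550432e-05]), 'position': array([ 234.53467257, -579.07595167,  198.43871498]), 'ee_rot': array([-0.69380437, -0.13510888,  0.13525107,  0.69432575]), 'contact_force': array([ 0.03683747, -0.35797353, -0.35823758]), 'wrist_torque': array([ 0.00069973, -0.04900854, -0.02713311]), 'gripper_width': 85.54402367960388}
```

View pics/top0.png

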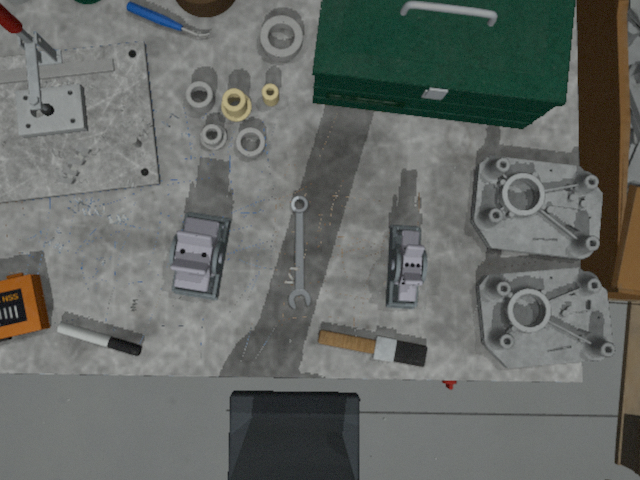

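View pics/scene0.png

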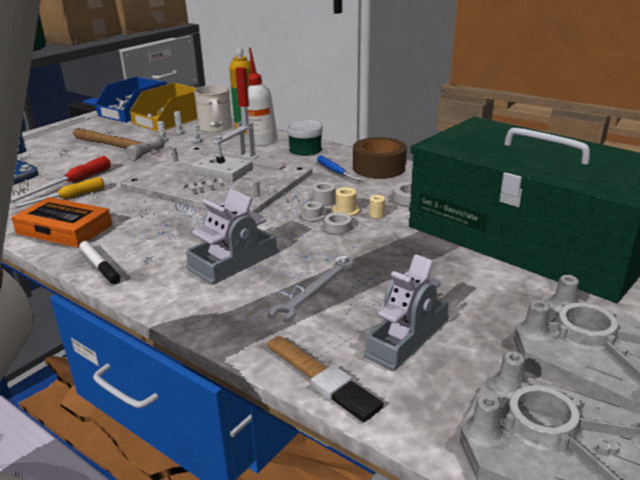

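The top picture shows the wide unit at about (200,255) and the narrow one at (407,265). I'll zoom in on the wide unit and work out its pose.

Run:
```python
from bench import arm
import cv2, numpy as np
a=cv2.imread("pics/top0.png")[200:310,150:250]; b=cv2.imread("pics/scene0.png")[180:290,180:280]
cv2.imwrite("pics/crop0.png",np.hstack([cv2.resize(i,(400,440),interpolation=cv2.INTER_CUBIC) for i in (a,b)]))
C={c:arm.calibration(c) for c in ("scene","top")}
P={c:k["intrinsics"]@np.c_[k["R"],k["t"]] for c,k in C.items()}
for t in ("wide_tally","wide_axle"):
    u={c:arm.masks_of(c,t) for c in P}
    for c in u: print(c,t,[(np.round(d["location"],1),round(d["p"],2),d["pixels"].sum()) for d in u[c]])
    X=cv2.triangulatePoints(P["scene"],P["top"],*[np.float64(u[c][0]["location"]) for c in ("scene","top")]); print("tri",(X[:3]/X[3]).ravel().round(1))
    m=u["top"][0]["pixels"].astype(np.uint8)
    print(cv2.minAreaRect(cv2.findNonZero(m)))
    if t=="wide_tally": np.save("m.npy",m); np.save("ms.npy",u["scene"][0]["pixels"])
# silhouette fit: base + cheeks/wheel hull in both views
from scipy.optimize import minimize
def sil(p,c):
    x,y,w=p; out=np.zeros((480,640),np.uint8); R=np.array([[np.cos(w),-np.sin(w)],[np.sin(w),np.cos(w)]])
    th=np.radians([30,90,150,210,270,330])
    boxes=[np.array([[i*65,j*34,k] for i in(-1,1) for j in(-1,1) for k in(0,30)],float)]
    boxes+=[np.array([[52*np.cos(q)*r+s*4*-np.sin(q),j*25,60+52*np.sin(q)*r+s*4*np.cos(q)] for r in(.5,1) for s in(-1,1) for j in(-1,1)]) for q in np.radians([0,60,120,180])]
    boxes+=[np.array([[25*np.cos(q),j,60+25*np.sin(q)] for q in np.linspace(0,6.28,16) for j in(s*26,s*34)]) for s in(-1,1)]
    for B in boxes:
        B=B.copy(); B[:,:2]=B[:,:2]@R.T+[x,y]
        h=P[c]@np.c_[B,np.ones(len(B))].T; q=(h[:2]/h[2]).T
        cv2.fillConvexPoly(out,cv2.convexHull(np.round(q*16).astype(np.int32)),1,shift=4)
    return out
M={"top":np.load("m.npy"),"scene":np.load("ms.npy").astype(np.uint8)}
for cams in (("top",),("scene",),("top","scene")):
    f=lambda p:sum(1-(sil(p,c)&M[c]).sum()/(sil(p,c)|M[c]).sum() for c in cams)
    best=min((minimize(f,[X[0,0]/X[3,0],X[1,0]/X[3,0],w],method="Nelder-Mead",options=dict(initial_simplex=np.array([X[0,0]/X[3,0],X[1,0]/X[3,0],w])+np.array([[0,0,0],[10,0,0],[0,10,0],[0,0,.1]]))) for w in(-.2,0,.2)),key=lambda r:r.fun)
    print(cams,best.x.round(3),round(best.fun,3))
```

```text
scene wide_tally [(array([228. , 240.5]), 0.88, np.int64(5309))]
top wide_tally [(array([200.5, 254.5]), 0.92, np.int64(4209))]
tri [513.  146.1  36.3]
((197.6216278076172, 254.27027893066406), (55.566856384277344, 83.51468658447266), 9.462322235107422)
scene wide_axle [(array([227.1, 241.8]), 0.73, np.int64(5173))]
top wide_axle [(array([199.2, 252.7]), 0.63, np.int64(4127))]
tri [515.3 149.5  31.9]
((197.2532958984375, 254.6750946044922), (55.30265808105469, 83.2423095703125), 9.637537002563477)
('top',) [ 5.14441e+02  1.46335e+02 -1.39000e-01] 0.06
('scene',) [ 5.18167e+02  1.46936e+02 -1.42000e-01] 0.069
('top', 'scene') [ 5.16617e+02  1.46294e+02 -1.53000e-01] 0.133
```

View pics/crop0.png

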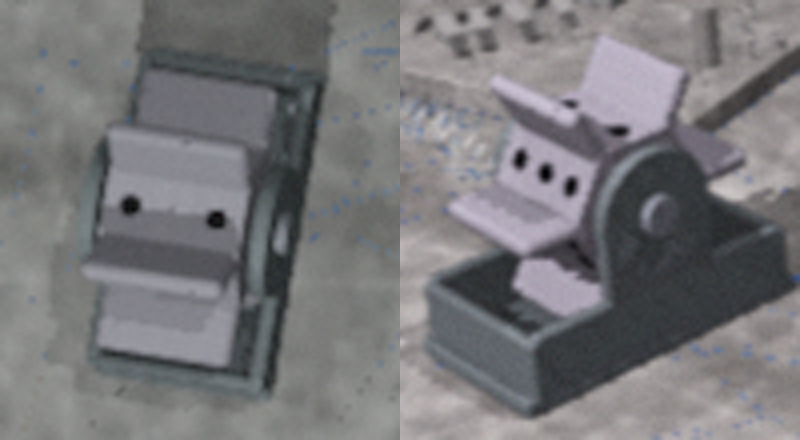

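The wide wheel shows two dots, with three on the near side, so it needs two clicks. Its pose is about (516, 146), yaw −0.15. Next I'll work out the approach in tool axes.

```bash
cat > h.py <<'E'
from bench import arm
import numpy as np
from scipy.spatial.transform import Rotation as Ro
W=-0.15; C=np.array([516.,146.,60.]); U=Ro.from_euler("z",W).as_matrix()
T=U@np.array([[1,0,0],[0,0,1],[0,-1,0]]).T.T   # tool x=unit x, tool y=-z, tool z=unit y
def show():
    s=arm.read_state(); R=Ro.from_quat(s["ee_rot"]).as_matrix()
    print("t",round(s["clock"],2),"pos",s["position"].round(1),"unit",(U.T@(s["position"]-C)).round(1),"F",s["contact_force"].round(1),"w",round(s["gripper_width"],1))
    print("R",R.round(2).tolist(),"rot to go",Ro.from_matrix(R.T@T).as_rotvec().round(3))
    for u in ([-60,0,120],[-60,0,80],[-52,0,36],[-1,0,36]):
        g=C+U@np.array(u,float); print(u,g.round(1),"tool d now",(R.T@(g-s["position"])).round(1),"tool d when aligned",(T.T@(g-s["position"])).round(1))
if __name__=="__main__": show()
E
python3 h.py
```

```text
t 0.5 pos [ 234.6 -579.2  198.8] unit [-169.9 -759.1  138.8] F [0.2 0.4 0. ] w 85.5
R [[0.93, -0.0, -0.38], [0.38, 0.0, 0.93], [0.0, -1.0, 0.0]] rot to go [-0.     0.535 -0.   ]
[-60, 0, 120] [456.7 155.  180. ] tool d now [481.4  18.8 597.2] tool d when aligned [109.9  18.8 759.1]
[-60, 0, 80] [456.7 155.  140. ] tool d now [481.4  58.8 597.2] tool d when aligned [109.9  58.8 759.1]
[-52, 0, 36] [464.6 153.8  96. ] tool d now [488.3 102.8 593.1] tool d when aligned [117.9 102.8 759.1]
[-1, 0, 36] [515.  146.1  96. ] tool d now [532.2 102.8 567.1] tool d when aligned [168.9 102.8 759.1]
```

```bash
python3 -m creep '[{"delta_pos":[0,0,0],"rot":[0,0.107,0],"jaw":0},{"delta_pos":[0,0,0],"rot":[0,0.107,0],"jaw":0},{"delta_pos":[0,0,0],"rot":[0,0.107,0],"jaw":0},{"delta_pos":[0,0,0],"rot":[0,0.107,0],"jaw":0},{"delta_pos":[0,0,0],"rot":[0,0.107,0],"jaw":0},{"delta_pos":[5,0,35],"rot":[0,0,0],"jaw":0},{"delta_pos":[5,0,35],"rot":[0,0,0],"jaw":0},{"delta_pos":[5,0,35],"rot":[0,0,0],"jaw":0},{"delta_pos":[5,0,35],"rot":[0,0,0],"jaw":0},{"delta_pos":[5,0,35],"rot":[0,0,0],"jaw":0}]' && python3 -m creep '[{"delta_pos":[5,0,35],"rot":[0,0,0],"jaw":0},{"delta_pos":[5,0,35],"rot":[0,0,0],"jaw":0},{"delta_pos":[5,0,35],"rot":[0,0,0],"jaw":0},{"delta_pos":[5,0,35],"rot":[0,0,0],"jaw":0},{"delta_pos":[5,0,35],"rot":[0,0,0],"jaw":0},{"delta_pos":[5,0,35],"rot":[0,0,0],"jaw":0},{"delta_pos":[5,0,35],"rot":[0,0,0],"jaw":0},{"delta_pos":[5,0,35],"rot":[0,0,0],"jaw":0},{"delta_pos":[5,0,35],"rot":[0,0,0],"jaw":0},{"delta_pos":[5,0,35],"rot":[0,0,0],"jaw":0}]' && python3 h.py
```

```text
clock: 1.33
position: [285.6, -408.5, 198.9]
ee_rot: [0.705, -0.053, 0.053, -0.705]
contact_force: [1.0, 0.1, 1.0]
gripper_width: 0.0
clock: 2.17
position: [387.5, -69.7, 199.3]
ee_rot: [-0.705, 0.052, -0.053, 0.705]
contact_force: [1.1, -0.4, -0.2]
gripper_width: -0.3
t 2.17 pos [387.5 -69.7 199.3] unit [ -94.8 -232.4  139.3] F [ 1.1 -0.4 -0.2] w -0.3
R [[0.99, 0.0, 0.15], [-0.15, 0.0, 0.99], [0.0, -1.0, 0.0]] rot to go [-0.     0.     0.001]
[-60, 0, 120] [456.7 155.  180. ] tool d now [ 34.8  19.5 232.4] tool d when aligned [ 34.8  19.3 232.4]
[-60, 0, 80] [456.7 155.  140. ] tool d now [ 34.8  59.5 232.4] tool d when aligned [ 34.8  59.3 232.4]
[-52, 0, 36] [464.6 153.8  96. ] tool d now [ 42.7 103.5 232.4] tool d when aligned [ 42.8 103.3 232.4]
[-1, 0, 36] [515.  146.1  96. ] tool d now [ 93.7 103.6 232.4] tool d when aligned [ 93.8 103.3 232.4]
```

```bash
python3 -m creep '[{"delta_pos":[5,0,33],"rot":[0,0,0],"jaw":0},{"delta_pos":[5,0,33],"rot":[0,0,0],"jaw":0},{"delta_pos":[5,0,33],"rot":[0,0,0],"jaw":0},{"delta_pos":[5,0,33],"rot":[0,0,0],"jaw":0},{"delta_pos":[5,0,33],"rot":[0,0,0],"jaw":0},{"delta_pos":[5,0,33],"rot":[0,0,0],"jaw":0},{"delta_pos":[5,0,33],"rot":[0,0,0],"jaw":0},{"delta_pos":[0,30,1],"rot":[0,0,0],"jaw":0},{"delta_pos":[0,30,0],"rot":[0,0,0],"jaw":0},{"delta_pos":[0,0,0],"rot":[0,0,0],"jaw":0}]' && python3 h.py
python3 - <<'E'
from bench import arm
import cv2,numpy as np
a=arm.get_image("top")[190:320,130:260,::-1]; b=arm.get_image("scene")[130:290,160:320,::-1]
cv2.imwrite("pics/crop1.png",np.hstack([cv2.resize(i,(400,400),interpolation=cv2.INTER_CUBIC) for i in (a,b)]))
E
```

```text
clock: 3.0
position: [452.8, 151.3, 133.7]
ee_rot: [0.707, -0.057, 0.05, -0.703]
contact_force: [-0.9, -0.9, -0.4]
gripper_width: 0.3
t 3.0 pos [452.8 151.3 133.7] unit [-63.3  -4.2  73.7] F [-0.9 -0.9 -0.4] w 0.3
R [[0.99, -0.01, 0.15], [-0.15, -0.01, 0.99], [-0.01, -1.0, -0.01]] rot to go [ 0.007 -0.001 -0.009]
[-60, 0, 120] [456.7 155.  180. ] tool d now [  2.8 -46.4   3.9] tool d when aligned [  3.3 -46.3   4.2]
[-60, 0, 80] [456.7 155.  140. ] tool d now [ 3.2 -6.4  4.2] tool d when aligned [ 3.3 -6.3  4.2]
[-52, 0, 36] [464.6 153.8  96. ] tool d now [11.6 37.5  4.5] tool d when aligned [11.3 37.7  4.2]
[-1, 0, 36] [515.  146.1  96. ] tool d now [62.6 37.1  4.5] tool d when aligned [62.3 37.7  4.2]
```

View pics/crop1.png

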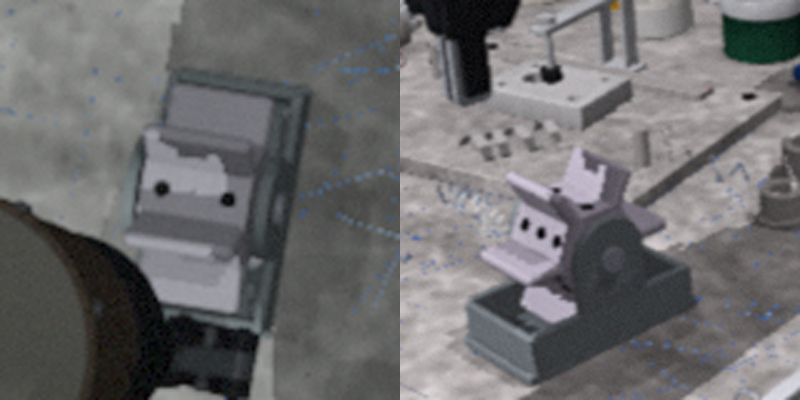

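The finger tip in the scene crop, near (186,171), looks higher than the projected TCP at (189,195). I'll check that in a larger crop with the projection overlaid before I descend.

Run:
```python
from bench import arm
import cv2,numpy as np
from h import T,C,U
s=arm.read_state(); p=s["position"]; print(p)
out=[]
for c,(y0,x0,n) in (("top",(190,100,160)),("scene",(50,110,200))):
    k=arm.calibration(c); im=arm.get_image(c)[:,:,::-1].copy()
    f=600/n/1.5; a=cv2.resize(im[y0:y0+n,x0:x0+n],(400,400),interpolation=cv2.INTER_CUBIC)
    tips=[[0,0,0],[0,-40,0]]
    pts=[p+T@np.array(q,float) for q in tips]+[C+U@np.array([-26,y,45.]) for y in(-25,25)]
    for X,col in zip(pts,[(0,0,255),(0,255,0),(255,0,255),(255,0,255)]):
        h=k["intrinsics"]@(k["R"]@X+k["t"]); u=(h[:2]/h[2]-[x0,y0])*400/n
        cv2.circle(a,tuple(int(v) for v in u),4,col,1)
    out.append(a)
cv2.imwrite("pics/crop2.png",np.hstack(out))
```

```text
[456.55519317 152.36226735 138.81017159]
```

View pics/crop2.png

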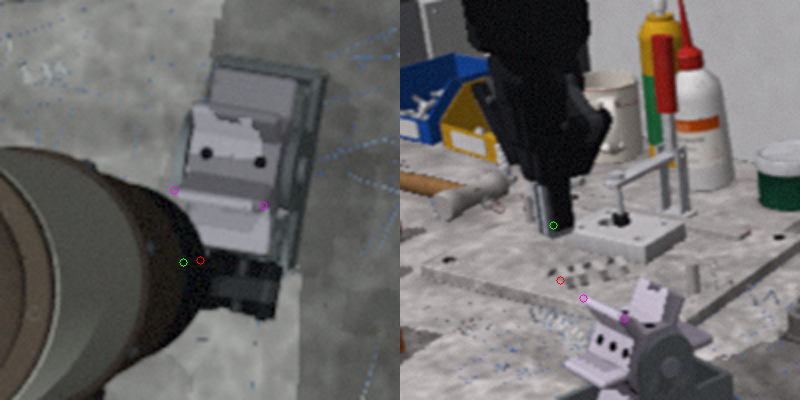

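Run:
```python
from bench import arm
import cv2,numpy as np
from scipy.spatial.transform import Rotation as Ro
s=arm.read_state(); p=s["position"]; R=Ro.from_quat(s["ee_rot"]).as_matrix(); print(p,s["joints"].round(3),s["gripper_width"])
out=[]
for c,(y0,x0,n) in (("top",(200,110,150)),("scene",(80,120,150))):
    k=arm.calibration(c); im=arm.get_image(c)[:,:,::-1]
    a=cv2.resize(im[y0:y0+n,x0:x0+n],(400,400),interpolation=cv2.INTER_CUBIC)
    a=(255*(a/255.)**.45).astype(np.uint8)
    for (hx,hz,b0,b1),col in (((11,14.5,0,73),(0,0,255)),((38,42.5,73,100),(0,200,0))):
        B=np.array([[i*hx,-b,j*hz] for b in(b0,b1) for i,j in((-1,-1),(-1,1),(1,1),(1,-1))],float)@R.T+p
        h=k["intrinsics"]@(B@k["R"].T+k["t"]).T; q=((h[:2]/h[2]).T-[x0,y0])*400/n
        for r in (q[:4],q[4:]): cv2.polylines(a,[r.astype(np.int32)],True,col,1)
        for i in range(4): cv2.line(a,*[tuple(int(v) for v in q[j]) for j in(i,i+4)],col,1)
    out.append(a)
cv2.imwrite("pics/crop3.png",np.hstack(out))
```

```text
[457.93819294 153.11607944 140.73658192] [ 6.610e-01  1.960e-01 -4.200e-01  1.000e-03 -9.510e-01 -2.382e+00] 0.021342445901685762
```

View pics/crop3.png

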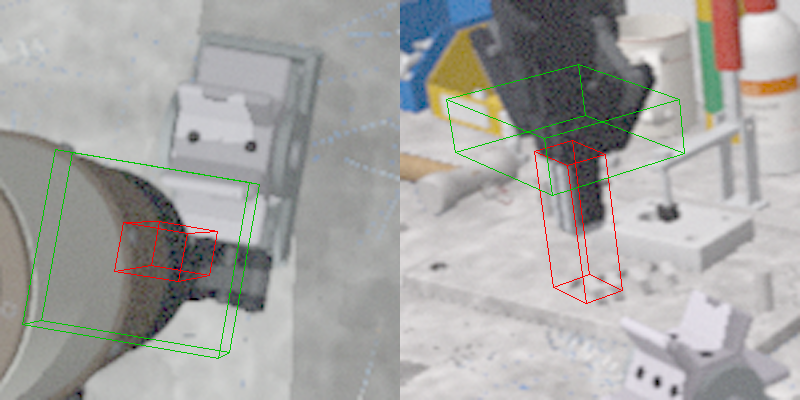

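In the image the visible fingers end about 35 mm above the reported TCP. The joint-1 geometry agrees with the reported x and y. I'll descend to the nominal height, which is safe under either reading, and compare from there.

```bash
cp /dev/null x
python3 - <<'E'
from bench import arm
import cv2
for c in ("top","scene"): cv2.imwrite(f"pics/raw_{c}_a.png",arm.get_image(c)[:,:,::-1])
E
python3 -m creep '[{"delta_pos":[1,11,0],"rot":[0,0,0],"jaw":0},{"delta_pos":[1,11,0],"rot":[0,0,0],"jaw":0},{"delta_pos":[1,11,0],"rot":[0,0,0],"jaw":0},{"delta_pos":[1,10,0],"rot":[0,0,0],"jaw":0},{"delta_pos":[0,0,0],"rot":[0,0,0],"jaw":0},{"delta_pos":[0,0,0],"rot":[0,0,0],"jaw":0},{"delta_pos":[0,0,0],"rot":[0,0,0],"jaw":0},{"delta_pos":[0,0,0],"rot":[0,0,0],"jaw":0},{"delta_pos":[0,0,0],"rot":[0,0,0],"jaw":0},{"delta_pos":[0,0,0],"rot":[0,0,0],"jaw":0}]' && python3 h.py
python3 - <<'E'
from bench import arm
import cv2,numpy as np
from scipy.spatial.transform import Rotation as Ro
s=arm.read_state(); p=s["position"]; R=Ro.from_quat(s["ee_rot"]).as_matrix()
out=[]
for c,(y0,x0,n) in (("top",(200,110,150)),("scene",(100,120,150))):
    k=arm.calibration(c); im=arm.get_image(c)[:,:,::-1]; cv2.imwrite(f"pics/raw_{c}_b.png",im)
    a=cv2.resize(im[y0:y0+n,x0:x0+n],(400,400),interpolation=cv2.INTER_CUBIC)
    a=(255*(a/255.)**.45).astype(np.uint8)
    B=np.array([[0,-b,0] for b in(0,20,40,73)],float)@R.T+p
    h=k["intrinsics"]@(B@k["R"].T+k["t"]).T; q=((h[:2]/h[2]).T-[x0,y0])*400/n
    for r in q: cv2.circle(a,tuple(int(v) for v in r),3,(0,0,255),1)
    out.append(a)
cv2.imwrite("pics/crop4.png",np.hstack(out))
E
```

```text
clock: 4.23
position: [460.9, 152.3, 96.4]
ee_rot: [-0.705, 0.053, -0.053, 0.705]
contact_force: [-0.5, 0.4, 0.5]
gripper_width: -0.2
t 4.23 pos [460.9 152.3  96.4] unit [-55.4  -2.   36.4] F [-0.5  0.4  0.5] w -0.2
R [[0.99, 0.0, 0.15], [-0.15, 0.0, 0.99], [0.0, -1.0, 0.0]] rot to go [-0.001 -0.     0.001]
[-60, 0, 120] [456.7 155.  180. ] tool d now [ -4.5 -83.6   2. ] tool d when aligned [ -4.6 -83.6   2. ]
[-60, 0, 80] [456.7 155.  140. ] tool d now [ -4.5 -43.6   2. ] tool d when aligned [ -4.6 -43.6   2. ]
[-52, 0, 36] [464.6 153.8  96. ] tool d now [3.4 0.4 2. ] tool d when aligned [3.4 0.4 2. ]
[-1, 0, 36] [515.  146.1  96. ] tool d now [54.4  0.4  2. ] tool d when aligned [54.4  0.4  2. ]
```

View pics/crop4.png

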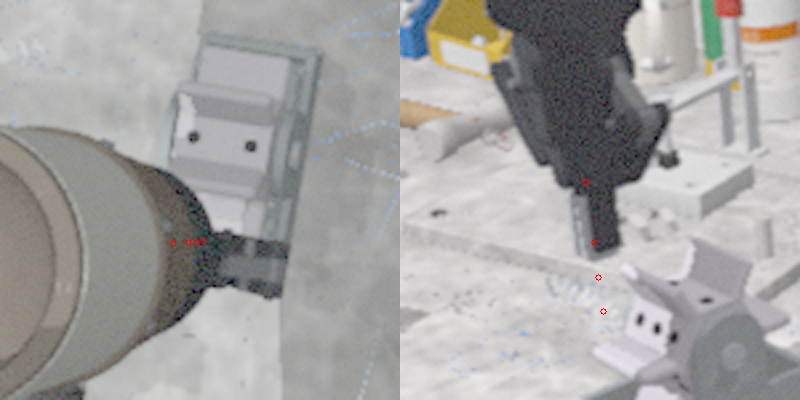

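The x and y agree in both views, but the drawn tip is about 33 mm higher than reported. I'll settle it by force with a 30 mm test push. If the reported height is right, the ridge should push back partway through.

```bash
python3 -m creep '[{"delta_pos":[5,0,2],"rot":[0,0,0],"jaw":0},{"delta_pos":[5,0,0],"rot":[0,0,0],"jaw":0},{"delta_pos":[5,0,0],"rot":[0,0,0],"jaw":0},{"delta_pos":[5,0,0],"rot":[0,0,0],"jaw":0},{"delta_pos":[5,0,0],"rot":[0,0,0],"jaw":0},{"delta_pos":[5,0,0],"rot":[0,0,0],"jaw":0},{"delta_pos":[2,0,0],"rot":[0,0,0],"jaw":0},{"delta_pos":[0,0,0],"rot":[0,0,0],"jaw":0},{"delta_pos":[0,0,0],"rot":[0,0,0],"jaw":0},{"delta_pos":[0,0,0],"rot":[0,0,0],"jaw":0}]' && python3 h.py
```

```text
clock: 5.17
position: [492.3, 149.2, 95.7]
ee_rot: [0.705, -0.053, 0.053, -0.705]
contact_force: [0.2, -0.3, -0.4]
gripper_width: 0.2
t 5.17 pos [492.3 149.2  95.7] unit [-23.9  -0.4  35.7] F [ 0.2 -0.3 -0.4] w 0.2
R [[0.99, -0.0, 0.15], [-0.15, -0.0, 0.99], [-0.0, -1.0, -0.0]] rot to go [ 0. -0. -0.]
[-60, 0, 120] [456.7 155.  180. ] tool d now [-36.2 -84.3   0.3] tool d when aligned [-36.1 -84.3   0.4]
[-60, 0, 80] [456.7 155.  140. ] tool d now [-36.1 -44.3   0.3] tool d when aligned [-36.1 -44.3   0.4]
[-52, 0, 36] [464.6 153.8  96. ] tool d now [-28.1  -0.3   0.3] tool d when aligned [-28.1  -0.3   0.4]
[-1, 0, 36] [515.  146.1  96. ] tool d now [22.9 -0.3  0.4] tool d when aligned [22.9 -0.3  0.4]
```

There was no contact where the reported height should have pressed the ridge, so the real fingertip is about 33 mm above the reported TCP. I'll back off and come down 30 mm. That stays clear of the level ridge under either reading.

```bash
python3 -m creep '[{"delta_pos":[-10,0,0],"rot":[0,0,0],"jaw":0},{"delta_pos":[-10,0,0],"rot":[0,0,0],"jaw":0},{"delta_pos":[-11,0,0],"rot":[0,0,0],"jaw":0},{"delta_pos":[0,0,0],"rot":[0,0,0],"jaw":0},{"delta_pos":[0,10,0],"rot":[0,0,0],"jaw":0},{"delta_pos":[0,10,0],"rot":[0,0,0],"jaw":0},{"delta_pos":[0,10,0],"rot":[0,0,0],"jaw":0},{"delta_pos":[0,0,0],"rot":[0,0,0],"jaw":0},{"delta_pos":[0,0,0],"rot":[0,0,0],"jaw":0},{"delta_pos":[0,0,0],"rot":[0,0,0],"jaw":0}]' && python3 h.py | head -1
python3 - <<'E'
from bench import arm
import cv2,numpy as np
from scipy.spatial.transform import Rotation as Ro
s=arm.read_state(); p=s["position"]; R=Ro.from_quat(s["ee_rot"]).as_matrix()
n,y0,x0=120,150,150; c="scene"
k=arm.calibration(c); im=arm.get_image(c)[:,:,::-1]
a=cv2.resize(im[y0:y0+n,x0:x0+n],(600,600),interpolation=cv2.INTER_CUBIC); a=(255*(a/255.)**.45).astype(np.uint8)
B=np.array([[i*11,-b,j*14] for b in(30,35) for i,j in((-1,1),(-1,-1),(1,-1))],float)@R.T+p
h=k["intrinsics"]@(B@k["R"].T+k["t"]).T; q=((h[:2]/h[2]).T-[x0,y0])*600/n
for r,cl in ((q[:3],(0,0,255)),(q[3:],(0,200,0))): cv2.polylines(a,[r.astype(np.int32)],False,cl,1)
cv2.imwrite("pics/crop5.png",a)
E
```

```text
clock: 6.0
position: [462.2, 154.3, 66.4]
ee_rot: [-0.705, 0.053, -0.053, 0.705]
contact_force: [0.5, 0.0, 0.8]
gripper_width: 0.0
t 6.0 pos [462.2 154.3  66.4] unit [-54.4   0.1   6.4] F [0.5 0.  0.8] w 0.0
```

View pics/crop5.png

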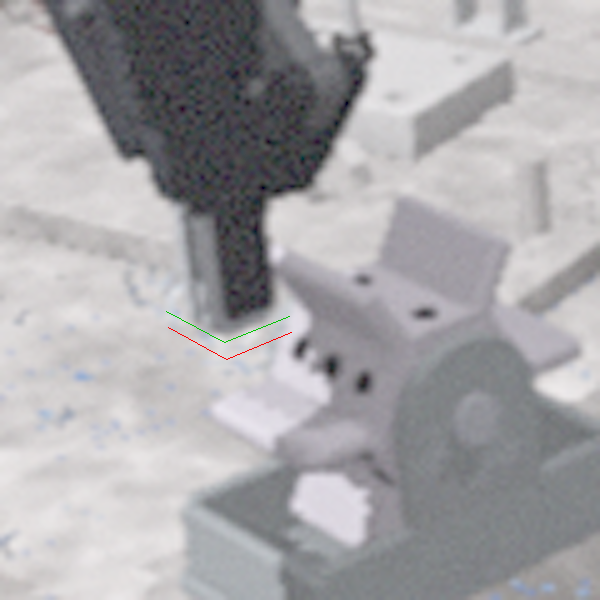

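The fingertip matches an offset of about 36 mm, so the real tip is at z +42 over the axle, behind the near ridge. I'll lower it 6 mm and start the push.

```bash
python3 -m creep '[{"delta_pos":[0,6,0],"rot":[0,0,0],"jaw":0},{"delta_pos":[0,0,0],"rot":[0,0,0],"jaw":0},{"delta_pos":[5,0,0],"rot":[0,0,0],"jaw":0},{"delta_pos":[5,0,0],"rot":[0,0,0],"jaw":0},{"delta_pos":[5,0,0],"rot":[0,0,0],"jaw":0},{"delta_pos":[5,0,0],"rot":[0,0,0],"jaw":0},{"delta_pos":[5,0,0],"rot":[0,0,0],"jaw":0},{"delta_pos":[5,0,0],"rot":[0,0,0],"jaw":0},{"delta_pos":[0,0,0],"rot":[0,0,0],"jaw":0},{"delta_pos":[0,0,0],"rot":[0,0,0],"jaw":0}]' && python3 h.py | head -1
```

```text
clock: 6.88
position: [484.6, 147.6, 59.0]
ee_rot: [0.707, -0.059, 0.049, -0.703]
contact_force: [-20.6, 5.3, 12.8]
gripper_width: -0.0
t 6.88 pos [484.6 147.6  59. ] unit [-31.3  -3.1  -1. ] F [-20.6   5.3  12.8] w -0.0
```

```bash
python3 - <<'E'
from bench import arm
import cv2,numpy as np
n,y0,x0=110,160,170
im=arm.get_image("scene")[:,:,::-1]; a=cv2.resize(im[y0:y0+n,x0:x0+n],(400,400),interpolation=cv2.INTER_CUBIC)
im=arm.get_image("top")[:,:,::-1]; b=cv2.resize(im[200:310,150:260],(400,400),interpolation=cv2.INTER_CUBIC)
a=np.hstack([a,b]); cv2.imwrite("pics/crop6.png",(255*(a/255.)**.5).astype(np.uint8))
E
python3 h.py | head -1
```

```text
t 6.98 pos [484.6 147.6  59. ] unit [-31.2  -3.1  -1. ] F [-19.8   5.1  12.4] w 0.2
```

View pics/crop6.png

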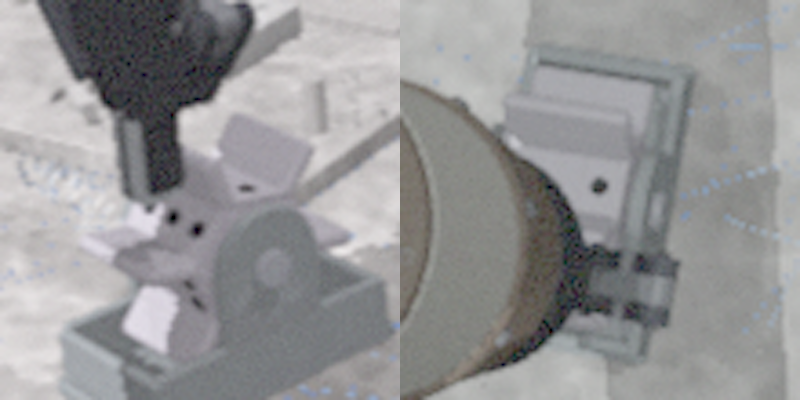

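The finger sits behind the near ridge and is loading it: 20 N in −x with some upward rubbing friction, and the wheel has turned slightly. I'll keep pushing.

```bash
python3 -m creep '[{"delta_pos":[4,0,0],"rot":[0,0,0],"jaw":0},{"delta_pos":[4,0,0],"rot":[0,0,0],"jaw":0},{"delta_pos":[4,0,0],"rot":[0,0,0],"jaw":0},{"delta_pos":[4,0,0],"rot":[0,0,0],"jaw":0},{"delta_pos":[0,0,0],"rot":[0,0,0],"jaw":0},{"delta_pos":[0,0,0],"rot":[0,0,0],"jaw":0},{"delta_pos":[0,0,0],"rot":[0,0,0],"jaw":0},{"delta_pos":[0,0,0],"rot":[0,0,0],"jaw":0},{"delta_pos":[0,0,0],"rot":[0,0,0],"jaw":0},{"delta_pos":[0,0,0],"rot":[0,0,0],"jaw":0}]' && python3 h.py | head -1
```

```text
clock: 7.82
position: [505.5, 147.0, 60.0]
ee_rot: [0.705, -0.054, 0.052, -0.705]
contact_force: [0.5, 0.9, 0.3]
gripper_width: -0.1
t 7.82 pos [505.5 147.   60. ] unit [-10.5  -0.6  -0. ] F [0.5 0.9 0.3] w -0.1
```

The force dropped to zero, so it has probably clicked. I'll lift, go back and look.

```bash
python3 -m creep '[{"delta_pos":[0,-12,0],"rot":[0,0,0],"jaw":0},{"delta_pos":[0,-15,0],"rot":[0,0,0],"jaw":0},{"delta_pos":[0,-15,0],"rot":[0,0,0],"jaw":0},{"delta_pos":[-11,0,0],"rot":[0,0,0],"jaw":0},{"delta_pos":[-11,0,0],"rot":[0,0,0],"jaw":0},{"delta_pos":[-11,0,0],"rot":[0,0,0],"jaw":0},{"delta_pos":[-11,0,0],"rot":[0,0,0],"jaw":0},{"delta_pos":[0,0,0],"rot":[0,0,0],"jaw":0},{"delta_pos":[0,0,0],"rot":[0,0,0],"jaw":0},{"delta_pos":[0,0,0],"rot":[0,0,0],"jaw":0}]' && python3 h.py | head -1
python3 - <<'E'
from bench import arm
import cv2,numpy as np
n,y0,x0=110,160,170
im=arm.get_image("scene")[:,:,::-1]; a=cv2.resize(im[y0:y0+n,x0:x0+n],(400,400),interpolation=cv2.INTER_CUBIC)
im=arm.get_image("top")[:,:,::-1]; b=cv2.resize(im[200:310,150:260],(400,400),interpolation=cv2.INTER_CUBIC)
a=np.hstack([a,b]); cv2.imwrite("pics/crop7.png",(255*(a/255.)**.5).astype(np.uint8))
E
```

```text
clock: 8.65
position: [463.9, 153.9, 101.7]
ee_rot: [0.705, -0.053, 0.053, -0.705]
contact_force: [0.7, 0.8, 0.0]
gripper_width: 0.2
t 8.65 pos [463.9 153.9 101.7] unit [-52.7   0.   41.7] F [0.7 0.8 0. ] w 0.2
```

View pics/crop7.png

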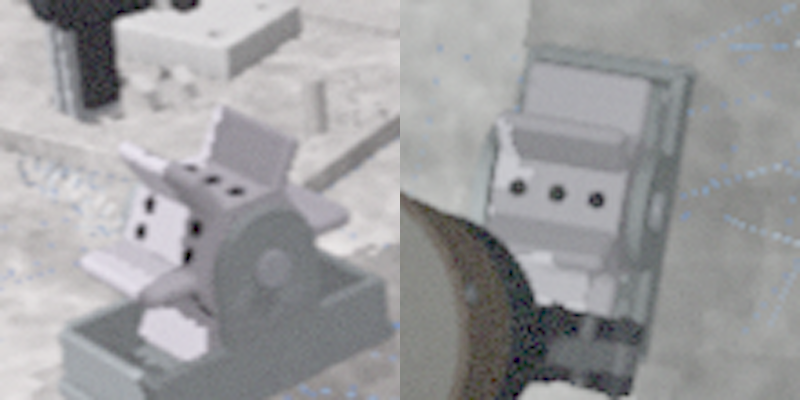

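Three dots face up (row ~193 in the top crop) and four are on the near side. I'll repeat the same stroke.

```bash
python3 -m creep '[{"delta_pos":[-2,14,0],"rot":[0,0,0],"jaw":0},{"delta_pos":[0,14,0],"rot":[0,0,0],"jaw":0},{"delta_pos":[0,14,0],"rot":[0,0,0],"jaw":0},{"delta_pos":[0,0,0],"rot":[0,0,0],"jaw":0},{"delta_pos":[5,0,0],"rot":[0,0,0],"jaw":0},{"delta_pos":[5,0,0],"rot":[0,0,0],"jaw":0},{"delta_pos":[5,0,0],"rot":[0,0,0],"jaw":0},{"delta_pos":[5,0,0],"rot":[0,0,0],"jaw":0},{"delta_pos":[5,0,0],"rot":[0,0,0],"jaw":0},{"delta_pos":[5,0,0],"rot":[0,0,0],"jaw":0}]' && python3 h.py | head -1
python3 -m creep '[{"delta_pos":[4,0,0],"rot":[0,0,0],"jaw":0},{"delta_pos":[4,0,0],"rot":[0,0,0],"jaw":0},{"delta_pos":[4,0,0],"rot":[0,0,0],"jaw":0},{"delta_pos":[2,0,0],"rot":[0,0,0],"jaw":0},{"delta_pos":[0,0,0],"rot":[0,0,0],"jaw":0},{"delta_pos":[0,0,0],"rot":[0,0,0],"jaw":0},{"delta_pos":[0,0,0],"rot":[0,0,0],"jaw":0},{"delta_pos":[0,0,0],"rot":[0,0,0],"jaw":0},{"delta_pos":[0,0,0],"rot":[0,0,0],"jaw":0},{"delta_pos":[0,0,0],"rot":[0,0,0],"jaw":0}]' && python3 h.py | head -1
```

```text
clock: 9.58
position: [484.8, 148.0, 59.9]
ee_rot: [0.707, -0.059, 0.049, -0.703]
contact_force: [-26.8, 8.1, 18.2]
gripper_width: 0.0
t 9.58 pos [484.8 148.   59.9] unit [-31.2  -2.7  -0.1] F [-26.8   8.1  18.2] w 0.0
clock: 10.42
position: [494.6, 145.0, 60.2]
ee_rot: [0.708, -0.061, 0.047, -0.702]
contact_force: [-31.7, 7.5, 23.4]
gripper_width: 0.1
t 10.42 pos [494.6 145.   60.2] unit [-21.   -4.2   0.2] F [-31.7   7.5  23.4] w 0.1
```

It's still loaded at x −21 and short of half-way. I'll push another 6 mm, gently.

```bash
python3 -m creep '[{"delta_pos":[2,0,0],"rot":[0,0,0],"jaw":0},{"delta_pos":[2,0,0],"rot":[0,0,0],"jaw":0},{"delta_pos":[2,0,0],"rot":[0,0,0],"jaw":0},{"delta_pos":[0,0,0],"rot":[0,0,0],"jaw":0},{"delta_pos":[0,0,0],"rot":[0,0,0],"jaw":0},{"delta_pos":[0,0,0],"rot":[0,0,0],"jaw":0},{"delta_pos":[0,0,0],"rot":[0,0,0],"jaw":0},{"delta_pos":[0,0,0],"rot":[0,0,0],"jaw":0},{"delta_pos":[0,0,0],"rot":[0,0,0],"jaw":0},{"delta_pos":[0,0,0],"rot":[0,0,0],"jaw":0}]' && python3 h.py | head -1
```

```text
clock: 11.25
position: [511.4, 146.5, 59.7]
ee_rot: [0.705, -0.053, 0.053, -0.705]
contact_force: [-0.4, 0.4, -0.6]
gripper_width: 0.3
t 11.25 pos [511.4 146.5  59.7] unit [-4.7 -0.2 -0.3] F [-0.4  0.4 -0.6] w 0.3
```

The force has released. I'll lift, retreat and check.

```bash
python3 -m creep '[{"delta_pos":[0,-12,0],"rot":[0,0,0],"jaw":0},{"delta_pos":[0,-15,0],"rot":[0,0,0],"jaw":0},{"delta_pos":[0,-20,0],"rot":[0,0,0],"jaw":0},{"delta_pos":[0,-20,0],"rot":[0,0,0],"jaw":0},{"delta_pos":[-20,-10,0],"rot":[0,0,0],"jaw":0},{"delta_pos":[-20,0,0],"rot":[0,0,0],"jaw":0},{"delta_pos":[-20,0,0],"rot":[0,0,0],"jaw":0},{"delta_pos":[0,0,0],"rot":[0,0,0],"jaw":0},{"delta_pos":[0,0,0],"rot":[0,0,0],"jaw":0},{"delta_pos":[0,0,0],"rot":[0,0,0],"jaw":0}]' && python3 h.py | head -1
python3 - <<'E'
from bench import arm
import cv2,numpy as np
s=arm.get_image("scene")[:,:,::-1]; t=arm.get_image("top")[:,:,::-1]
r=lambda i:cv2.resize(i,(266,400),interpolation=cv2.INTER_CUBIC)
a=np.hstack([r(s[170:290,175:255]),r(t[200:310,163:237]),r(s[240:372,360:448])]); cv2.imwrite("pics/crop8.png",(255*(a/255.)**.5).astype(np.uint8))
E
```

```text
clock: 12.08
position: [452.5, 155.7, 137.1]
ee_rot: [-0.705, 0.053, -0.053, 0.705]
contact_force: [0.3, 0.6, -0.4]
gripper_width: -0.1
t 12.08 pos [452.5 155.7 137.1] unit [-64.2   0.1  77.1] F [ 0.3  0.6 -0.4] w -0.1
```

View pics/crop8.png

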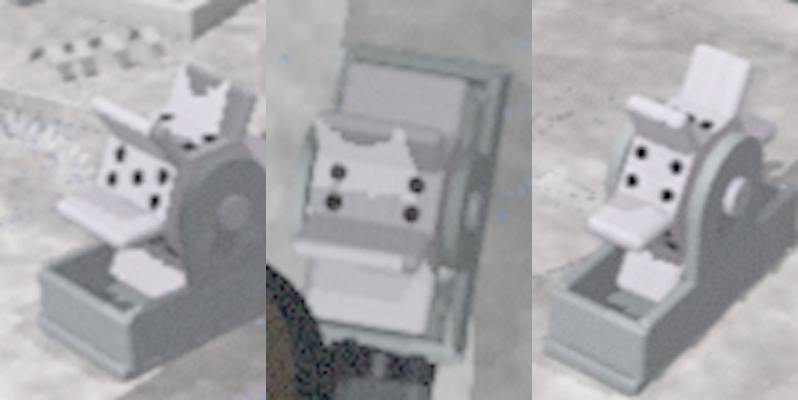

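The wide wheel shows four dots on top with five on the near side. The narrow wheel has four on its near side, so it still reads three. The arm is clear, so I'll hand in.

```bash
python3 -c "
from bench import arm
print(arm.job_done())"
```

```text
the job is handed in; nothing more can be done
None
```

I rolled the wide wheel up two clicks, from two dots to three to four, and handed the job in at about 12 s of the 32 s allowed.

- **Final check:** the last pictures show four dots facing up on the wide wheel and five on its near side. The narrow wheel has four dots on its near side, so it still reads three. The hand was clear of the unit and the contact force was about zero.
- **On the way:** the picture between clicks showed three dots facing up. The second click needed 6 mm more push than the first. The highest force read was about 40 N in total at the fingertips.
- **What disagreed:** the real fingertip is about 36 mm above the reported TCP. The pictures showed this, and a first push at the stated height met no contact. I lowered the strokes to match.

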